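# Catch pan under the sample hopper, then purge the gate

## Robot

A 6-joint arm with a two-finger parallel gripper is mounted at the origin on the work surface. World frame = base frame: x ahead of the robot, y to its left, z up, the work surface at z = 0. Lengths are in mm, angles in rad, forces in N, time in s.
With the tool pointing down it reaches from about 350 to 975 mm from the base axis. Payload 7.1 kg.
Tool frame: the origin (TCP) lies on the front face of the gripper's body, between the roots of the fingers; the fingertips stand 80 mm ahead of it and the grasp point (between the pads) lies 61 mm ahead of it (env.tips_ahead is the distance from the TCP to the fingertips, in mm); z points along the fingers, y is the direction in which the jaws open and shut (so a half turn about z gives the same grasp; the last joint's range is limited). The gripper opens to 88 mm and grips with 3 to 60 N. Pads are 20 mm wide; open, the fingers measure 115 mm over their backs; the gripper's body (75 mm by 178 mm) begins 61 mm behind the grasp point.
Start: joints at [-1.334, 0.423, 1.63, -0, 1.089, -0.019], TCP at [158.156, -604.642, 302.675] pointing down, gripper open.
Joint ranges: [-3, 3], [-0.9, 2.11], [0.09, 2.58], [-1.31, 4.45], [0.11, 2.69], [-2.54, 2.54]. Speed limits (rad/s): [2.39, 2.39, 3.01, 3.14, 3.14, 3.14].

## Interface

Orientations are given as a unit quaternion [x, y, z, w].
In Python, from station import env, set_gripper, viewer, workorder gives the robot as it stands. Calls block until the motion is done:
- env.reach(position, orientation): joint-space move of the TCP to a pose.
- env.move_l(position, rot=None, rate=150, f_stop=None): straight line of the TCP; rot=None keeps the orientation; rate is the mean speed in mm/s. With f_stop (N) it stops when the force on the tool has changed by that much, and returns True; else False.
- env.move_joints(angles): joint-space move.
- set_gripper(opening): finger opening in mm; the grip force is fixed at half the most; returns when the fingers have stopped.
- env.hold(seconds).
- env.ik(position, orientation): joint angles nearest the present ones, or None.
- env.read_state(): the state.
- viewer.camera(name): name is "scene" or "top" or "wrist"; returns the picture (480x640x3 uint8, blue, green, red); there is no depth.
- viewer.camera_params(name): a dict with "fx", "fy", "cx", "cy" (pixels), "pose" (4x4, takes a point from camera to world coordinates); the wrist camera has in their place "tool_from_camera" (4x4, takes a point from camera to tool coordinates, whose origin is the TCP and whose axes are the flange's). Camera axes: x right, y up, looking along -z (the intrinsics and any distortion apply to the point x, -y, -z); pixel columns grow to the right and rows downward; lengths in mm; the calibration is good to about 2 mm. The wrist camera is an equidistant fisheye: a pixel r from the principal point sees the ray r / f radians off the axis. A picture is of the moment at which its call begins: read the wrist's pose just before it. camera_params takes no time and is no camera call.
A pose or a line that the arm cannot do raises env.IKError and nothing moves.
- workorder.sign_off(): hands the job in, once; it reports no verdict.
The state is a dict: "time_s": time; "qpos": joint angles; "dq": joint speeds; "tau": joint torques, N m; "tool_pos": TCP position; "orientation": TCP orientation; "force": force on the tool from outside, world axes, zero at the start; "wrist_torque": the same for the moment, N m; "width": finger opening in mm.
Only numpy, scipy, OpenCV 4.12 (cv2) and the standard library are available. Lean on these libraries where they do the work, as an engineer would, in place of code of your own. Each camera call takes 0.05 s, during which the arm holds its last target.

## Task

Clear the sample hopper of leftover kernels: slide the low catch pan, handle outwards, along the bench and in under the hopper's deck until it is fully home against the back of its bay, without knocking the underside of the deck, and keep the hopper's gate shut until then. Then pull the sprung gate knob on the hopper's side right out to its stop, hold it there for a second so that the last kernels drop, and let it spring fully shut. Leave the pan home and the other things on the bench where they are.

Things in the scene. Friction and masses are not known exactly. Their poses are not given: they have to be found in the camera images.
- stand: Grey steel hopper stand, fixed. Pan bay between two cheeks, closed at the back. Origin on the bench, middle of the bay; x points from the open front into the bay. Bay 156 mm wide, cheeks 4 mm thick, x from -65 mm (front edge) to +65 mm (inside back face), bench as floor; foot flanges 3 mm high out to y = +-104 mm. Pan home: its origin on this origin, back wall touching, front wall flush with the deck.
- hopper: All above the bay, fixed; origin and axes as the stand. Grey deck: underside 58 mm above the bench, x -65 to +69, y -82 to +82 mm, front lip up to 75 mm height. On it a steel gate housing to 84 mm height and an open aluminium cone hopper, axis through the origin, 42 mm wide at the throat, 140 mm at 176 mm height, 146 mm at its rim, 226 mm high.
- gate (a joint): How far the gate slide is pulled out, m: 0 shut, 0.045 at its stop. It slides level along the stand's -y, out of the stand's side. A spring draws it shut: about 3 N to start it, 7 N at the stop; it shuts by itself when let go.
- gate_knob (a point): Centre of the black gate knob, a barrel 28 mm in diameter and 27 mm long, lying along the pull direction (stand's y axis), 73 mm above the bench, on a bare 10 mm rod. Shut, it stands at x = 0, y = -160 mm in the stand's frame, 78 mm clear of the deck's side. The axes of this point are the stand's; the point moves with the gate.
- pan: Low aluminium catch pan, open on top, empty, about 0.36 kg: 130 mm (x) by 136 mm (y), 42 mm high, walls 3 mm. Origin at the centre of its underside; its handle points along its -x, z up. It stands on the bench and slides there.
- pan_grip (a point): Grip point on the pan's handle, a level steel bar 14 mm wide (y) and 20 mm high (from 17 to 37 mm above the bench) that runs from the pan's front wall at x = -65 mm out to x = -174 mm. The point is 72 mm out from the front wall, at x = -137 mm, y = 0, 27 mm above the pan's underside; axes as the pan's.
- can_a: Bystander: dented aluminium sample can, 70 mm in diameter, 100 mm high, upright; origin at the centre of its underside.
- can_b: Bystander: a second such sample can, 70 mm in diameter, 100 mm high, upright; origin at the centre of its underside.
- jar: Bystander: olive-green glass jar with a steel screw lid, 72 mm in diameter, 104 mm high, upright; origin at the centre of its underside.
- strike_bar: Bystander: red plastic strike-off bar lying flat, 280 mm (x) by 32 mm by 10 mm; origin at the centre of its underside.
- probe: Bystander: stainless thermometer probe lying on the bench, handle 16 mm thick, 205 mm long along x (from -95 to +110 mm); origin on the bench under the stem, 20 mm from the handle.
- brush: Bystander: bench brush lying on the bench, 170 mm long along x, handle to -x; origin on the bench below its middle.
- dish: Bystander: shallow round aluminium dish, 70 mm in diameter, 18 mm high; origin at the centre of its underside.

How it is judged:
By the outcome, as a careful person would: the job done as asked, in the order asked, and still so for the second after the job is handed in, with the robot touching nothing.
It also fails if it takes over 58 s, if anything falls off the work surface, if the arm or the gripper's body presses on something with over 40 N, if the wrist force passes 120 N, or if a joint passes its speed limit or range.

## Working session

There is one attempt and no reset: what is moved stays moved. The work goes in short steps, each a Python script; the robot and the scene stay as the last script left them, time stands still between calls to the robot, and variables do not carry over. Pictures are saved under pics/ and viewed, and the job is handed in when it is done.

```bash
ls; mkdir -p pics; python3 - <<'E'
from station import env, set_gripper, viewer, workorder
import cv2, numpy as np
np.set_printoptions(precision=4,suppress=True)
for n in ("scene","top","wrist"):
    s=env.read_state()
    cv2.imwrite(f"pics/{n}0.png",viewer.camera(n))
    print(n,viewer.camera_params(n))
print(s)
E
```

```text
pics
scene {'fx': 552.0076231759184, 'fy': 552.0076231759184, 'cx': 331.94457651565546, 'cy': 232.14478983021013, 'pose': array([[   0.5677,   -0.5899,    0.5742, 1279.4693],
       [   0.8232,    0.3994,   -0.4035, -503.748 ],
       [   0.0087,    0.7018,    0.7123,  953.7396],
       [   0.    ,    0.    ,    0.    ,    1.    ]])}
top {'fx': 530.6577887197163, 'fy': 530.6577887197163, 'cx': 325.74540340832607, 'cy': 247.69781781273394, 'pose': array([[   0.0214,    0.9845,   -0.1738,  369.2051],
       [  -0.9997,    0.0236,    0.0107,  -28.3686],
       [   0.0146,    0.1735,    0.9847, 1177.7797],
       [   0.    ,    0.    ,    0.    ,    1.    ]])}
wrist {'fx': 371.64829954431775, 'fy': 371.64829954431775, 'cx': 321.5836324192994, 'cy': 242.01455782533068, 'tool_from_camera': array([[ -0.0006,   0.969 ,   0.2472,  68.039 ],
       [  1.    ,   0.0006,  -0.    ,   0.9097],
       [ -0.0002,   0.2472,  -0.969 , -82.6501],
       [  0.    ,   0.    ,   0.    ,   1.    ]])}
{'time_s': 0.1, 'qpos': array([-1.334 ,  0.4238,  1.6306, -0.    ,  1.0886, -0.019 ]), 'dq': array([-0.0009,  0.0006, -0.0035, -0.001 , -0.0013, -0.0008]), 'tau': array([ -0.001 , -54.5617, -27.4325,   0.0645,   0.0189,  -0.    ]), 'tool_pos': array([ 158.0773, -604.291 ,  301.991 ]), 'orientation': array([ 0.9918,  0.1275, -0.0001, -0.0007]), 'force': array([ 0.6654, -0.3111, -0.4133]), 'wrist_torque': array([ 0.041 , -0.0219, -0.026 ]), 'width': 87.93156513745348}
```

View pics/scene0.png

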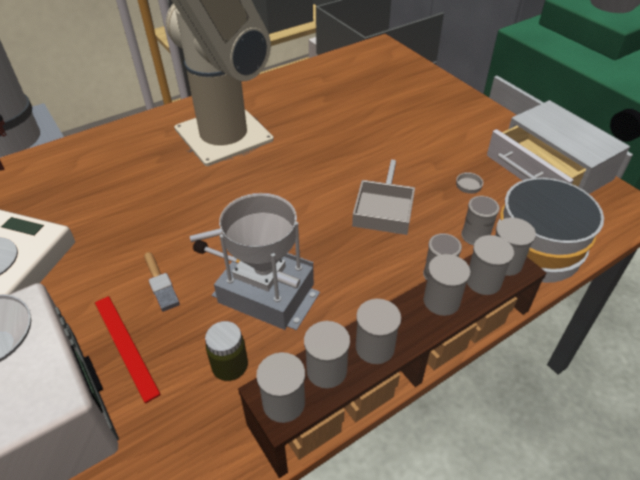

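View pics/top0.png

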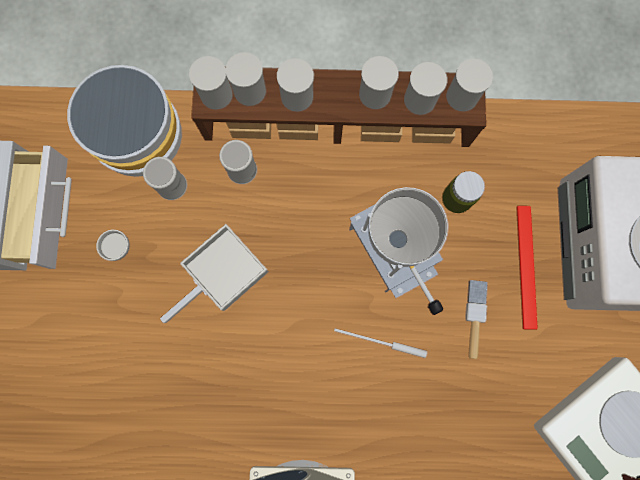

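View pics/wrist0.png

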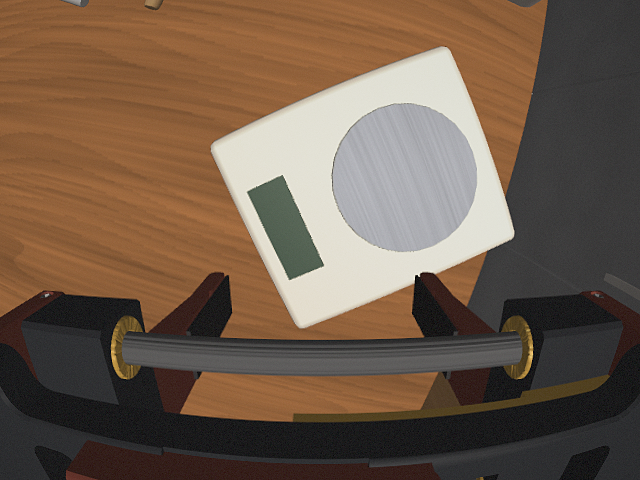

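```bash
cat > h.py <<'E'
import numpy as np, cv2
from scipy.spatial.transform import Rotation as R
from station import env, set_gripper, viewer, workorder
np.set_printoptions(precision=4,suppress=True)
P={n:viewer.camera_params(n) for n in("scene","top","wrist")}
def ray(n,px,state=None):
    p=P[n];px=np.atleast_2d(np.asarray(px,float));u=(px[:,0]-p['cx'])/p['fx'];v=(px[:,1]-p['cy'])/p['fy']
    if n=='wrist':
        r=np.hypot(u,v)+1e-12;s=np.sin(r)/r;d=np.c_[u*s,-v*s,-np.cos(r)]
        T=np.eye(4);T[:3,:3]=R.from_quat(state['orientation']).as_matrix();T[:3,3]=state['tool_pos'];M=T@p['tool_from_camera']
    else:
        d=np.c_[u,-v,-np.ones_like(u)];M=p['pose']
    d=d@M[:3,:3].T
    return M[:3,3],d/np.linalg.norm(d,axis=1)[:,None]
def plane(n,px,z,state=None):
    o,d=ray(n,px,state);return o+d*((z-o[2])/d[:,2])[:,None]
def tri(rays):
    A=np.zeros((3,3));b=np.zeros(3)
    for o,d in rays:
        d=d.reshape(3);M=np.eye(3)-np.outer(d,d);A+=M;b+=M@o
    x=np.linalg.solve(A,b);return x,[np.linalg.norm((np.eye(3)-np.outer(d.ravel(),d.ravel()))@(x-o)) for o,d in rays]
def proj(n,X):
    p=P[n];X=np.atleast_2d(X);c=(X-p['pose'][:3,3])@p['pose'][:3,:3]
    return np.c_[p['cx']+p['fx']*c[:,0]/-c[:,2],p['cy']+p['fy']*c[:,1]/c[:,2]]
E
python3 - <<'E'
import cv2
t=cv2.imread('pics/top0.png');s=cv2.imread('pics/scene0.png')
def crop(im,x,y,w,h,k,o): cv2.imwrite(o,cv2.resize(im[y:y+h,x:x+w],None,fx=k,fy=k,interpolation=cv2.INTER_CUBIC))
crop(t,150,210,130,120,5,'pics/top_pan.png')
crop(t,340,180,120,150,4,'pics/top_st.png')
crop(s,340,150,90,90,6,'pics/sc_pan.png')
crop(s,185,185,140,150,4,'pics/sc_st.png')
E
```

```text
(no output)
```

View pics/top_pan.png

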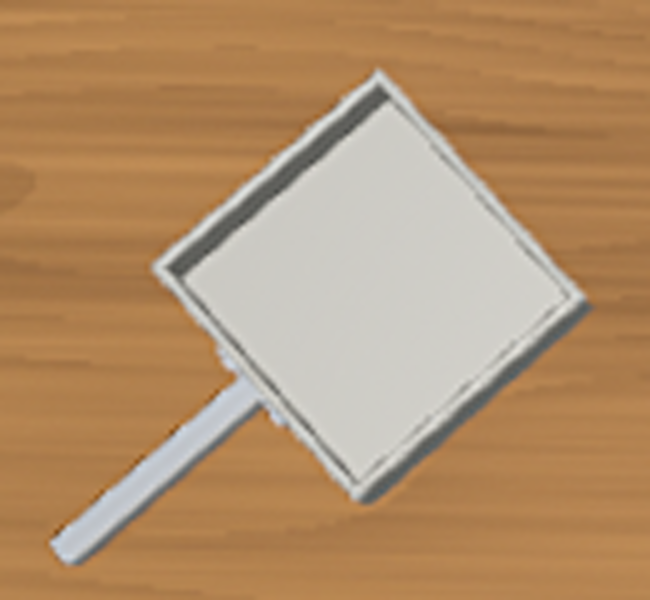

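View pics/top_st.png

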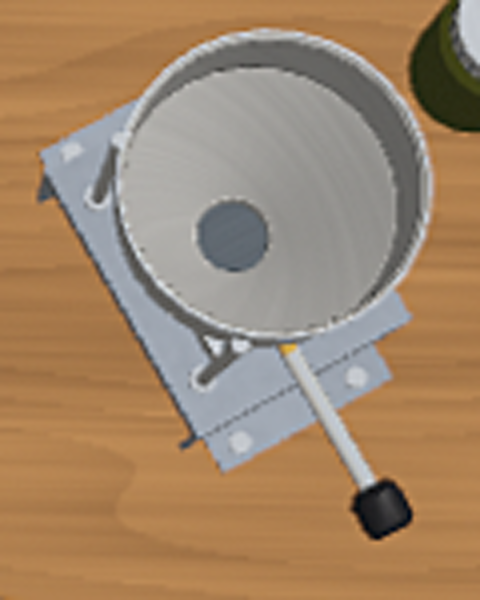

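View pics/sc_pan.png

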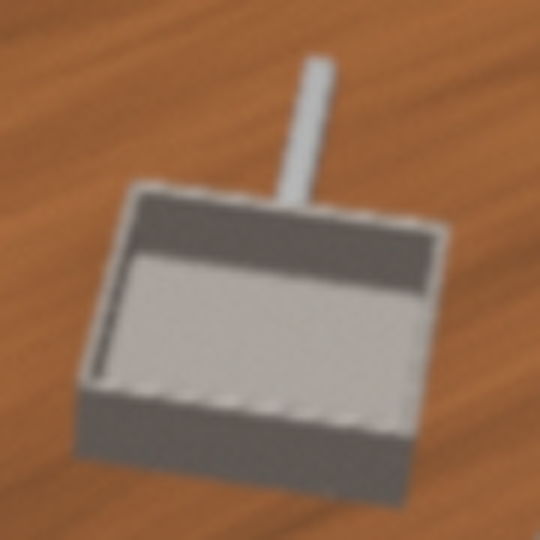

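View pics/sc_st.png

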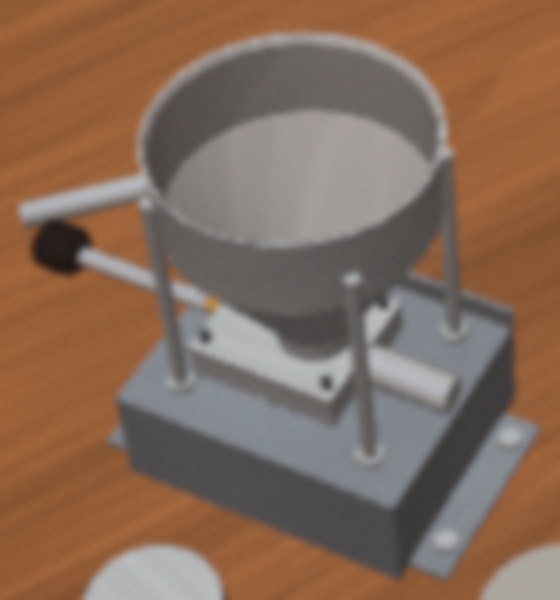

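```bash
cat > m1.py <<'E'
from h import *
def c(pts,k,x,y): return (np.array(pts,float)+.5)/k-.5+[x,y]
tp=c([(155,267),(378,72),(588,297),(359,492)],5,150,210)
sp=c([(450,225),(415,435),(80,390),(130,185)],6,340,150)
W=[]
for a,b in zip(tp,sp):
    x,r=tri([ray('top',a),ray('scene',b)]);W.append(x);print('corner',x,r)
W=np.array(W);print('len',[np.linalg.norm(W[i]-W[(i+1)%4]) for i in range(4)])
Z=plane('top',tp,42);print('top42',Z[:,:2],[np.linalg.norm(Z[i]-Z[(i+1)%4]) for i in range(4)],Z.mean(0))
Zs=plane('scene',sp,42);print('scene42',Zs[:,:2],[np.linalg.norm(Zs[i]-Zs[(i+1)%4]) for i in range(4)],Zs.mean(0))
h=plane('top',c([(64,552)],5,150,210),37)[0];print('handle end',h)
hs=plane('scene',c([(320,60)],6,340,150),37)[0];print('handle end sc',hs)
for Q,H in((Z,h),(Zs,hs)):
    ax=((Q[1]-Q[0])+(Q[2]-Q[3]));print('pan yaw edges',np.arctan2(ax[1],ax[0])); 
    ay=(Q[0]-Q[3])+(Q[1]-Q[2]);print(' from y',np.arctan2(ay[1],ay[0])-np.pi/2)
    d=Q.mean(0)-H;print(' from handle',np.arctan2(d[1],d[0]),np.hypot(*d[:2]))
# knob, cone
kt=c([(381,508)],4,340,180);ks=c([(60,247)],4,185,185)
K,r=tri([ray('top',kt),ray('scene',ks)]);print('knob',K,r)
# rim ellipses by crop points
t=[(265,31),(118,180),(275,341),(432,190),(160,80),(390,80),(160,300),(400,290)]
et=cv2.fitEllipse(c(t,4,340,180).astype(np.float32));print(et)
s=[(300,36),(143,140),(300,245),(444,140),(190,65),(410,75),(180,205),(400,215)]
es=cv2.fitEllipse(c(s,4,185,185).astype(np.float32));print(es)
C,r=tri([ray('top',et[0]),ray('scene',es[0])]);print('rim c',C,r)
thr=plane('top',c([(233,235)],4,340,180),88);print('throat',thr)
d=C-K;print('stand y dir',np.arctan2(d[1],d[0]),np.hypot(*d[:2]),'-> yaw',np.arctan2(d[1],d[0])-np.pi/2)
fl=plane('top',c([(225,470),(390,378)],4,340,180),3);print('flange',fl)
f=plane('top',c([(42,153),(200,438)],4,340,180),75);print('lip?',f, np.linalg.norm(f[0]-f[1]))
E
python3 m1.py
```

```text
corner [529.9313 273.1335  42.722 ] [np.float64(2.4235697916145624), np.float64(2.4235697916144847)]
corner [617.8628 181.3435  41.2136] [np.float64(1.3177078165611453), np.float64(1.3177078165609557)]
corner [521.5441  86.7581  40.0401] [np.float64(2.424896409843048), np.float64(2.424896409843037)]
corner [434.5484 178.5817  43.1608] [np.float64(0.664739523704598), np.float64(0.6647395237046111)]
len [np.float64(127.12057611087377), np.float64(135.0002385736571), np.float64(126.52885458268909), np.float64(134.3060266779548)]
top42 [[528.7188 271.1629]
 [616.9592 180.0469]
 [520.0457  84.4459]
 [434.2814 178.2047]] [np.float64(126.84042640639245), np.float64(136.13142745504086), np.float64(127.06772942689824), np.float64(132.5128421076907)] [525.0013 178.4651  42.    ]
scene42 [[529.985  276.3222]
 [618.8411 182.0994]
 [524.0554  87.8045]
 [433.6853 180.1097]] [np.float64(129.51195018200875), np.float64(133.70069885488826), np.float64(129.17819227437664), np.float64(136.1266302397135)] [526.6417 181.584   42.    ]
handle end [406.458  302.5591  37.    ]
handle end sc [407.2309 306.07
[... 226 characters left out ...]
9724682989
knob [ 445.2634 -269.1208   74.8852] [np.float64(0.4439739124485342), np.float64(0.4439739124484745)]
((408.40057373046875, 226.63282775878906), (78.31975555419922, 79.4503173828125), 92.9346694946289)
((258.19549560546875, 219.68348693847656), (52.106834411621094, 74.97615051269531), 91.21055603027344)
rim c [ 582.1697 -188.375   221.6786] [np.float64(2.3926328259378087), np.float64(2.392632825937841)]
throat [[ 585.0061 -190.9364   88.    ]]
stand y dir 0.5328772149328291 158.94414542467447 -> yaw -1.0379191118620674
flange [[ 469.0705 -198.8764    3.    ]
 [ 522.5364 -291.338     3.    ]]
lip? [[ 629.6614  -90.9399   75.    ]
 [ 479.3269 -175.3958   75.    ]] 172.43343838847537
```

```bash
cat >> h.py <<'E'
def q(th): return (R.from_euler('z',th)*R.from_euler('x',np.pi)).as_quat()
def sf(O,yaw,xy):
    c,s=np.cos(yaw),np.sin(yaw);return np.array([O[0]+c*xy[0]-s*xy[1],O[1]+s*xy[0]+c*xy[1]])
E
python3 - <<'E'
from h import *
O=(583.5,-189.5);ys=-1.047;Pn=(526,180);yp=-.80
for off in (0,np.pi,-np.pi):
  for nm,p,th,z in [('view',sf(O,ys,(-150,0)),ys,400),('viewpan',sf(Pn,yp,(-137,0)),yp,300),('grip',sf(Pn,yp,(-140,0)),yp,88),('pre',sf(O,ys,(-300,0)),ys,88),('home',sf(O,ys,(-140,0)),ys,88),('knob',sf(O,ys,(0,-160)),ys-np.pi/2,134),('knob2',sf(O,ys,(0,-206)),ys-np.pi/2,134)]:
    print(off,nm,p,env.ik([*p,z],q(th+off)))
E
```

```text
0 view [508.4743 -59.611 ] [-0.1399  0.1483  1.7739 -0.      1.2194  2.4778]
0 viewpan [430.5512 278.2778] None
0 grip [428.4611 280.4299] None
0 pre [433.4487  70.278 ] None
0 home [513.476  -68.2703] [-0.1552  0.621   1.9643 -0.      0.5562  2.4626]
0 knob [ 444.9517 -269.5274] None
0 knob2 [ 405.1191 -292.5352] None
3.141592653589793 view [508.4743 -59.611 ] [-0.1399  0.1483  1.7739  0.      1.2194 -0.6637]
3.141592653589793 viewpan [430.5512 278.2778] [ 0.5506  0.262   1.878  -0.      1.0015 -0.2202]
3.141592653589793 grip [428.4611 280.4299] [ 0.5563  0.6163  1.9773 -0.      0.548  -0.2145]
3.141592653589793 pre [433.4487  70.278 ] [ 0.1336  0.5625  2.1344 -0.      0.4447 -0.3902]
3.141592653589793 home [513.476  -68.2703] [-0.1552  0.621   1.9643 -0.      0.5562 -0.679 ]
3.141592653589793 knob [ 444.9517 -269.5274] [-0.5675  0.5367  1.9539 -0.      0.651   0.4795]
3.141592653589793 knob2 [ 405.1191 -292.5352] [-0.6492  0.5167  1.9987 -0.      0.6261  0.3978]
-3.141592653589793 view [508.4743 -59.611 ] [-0.1399  0.1483  1.7739  0.      1.2194 -0.6637]
-3.141592653589793 viewpan [430.5512 278.2778] [ 0.5506  0.262   1.878  -0.      1.0015 -0.2202]
-3.141592653589793 grip [428.4611 280.4299] [ 0.5563  0.6163  1.9773 -0.      0.548  -0.2145]
-3.141592653589793 pre [433.4487  70.278 ] [ 0.1336  0.5625  2.1344 -0.      0.4447 -0.3902]
-3.141592653589793 home [513.476  -68.2703] [-0.1552  0.621   1.9643 -0.      0.5562 -0.679 ]
-3.141592653589793 knob [ 444.9517 -269.5274] [-0.5675  0.5367  1.9539 -0.      0.651   0.4795]
-3.141592653589793 knob2 [ 405.1191 -292.5352] [-0.6492  0.5167  1.9987 -0.      0.6261  0.3978]
```

```bash
python3 - <<'E'
from h import *
import pickle
O=(583.5,-189.5);ys=-1.047
env.reach([*sf(O,ys,(-150,-60)),420],q(ys+np.pi))
s=env.read_state();im=viewer.camera('wrist');cv2.imwrite('pics/w1.png',im);pickle.dump(s,open('s1.pkl','wb'))
print(s['time_s'],s['tool_pos'])
E
```

```text
2.325 [456.534  -90.2032 419.8361]
```

View pics/w1.png

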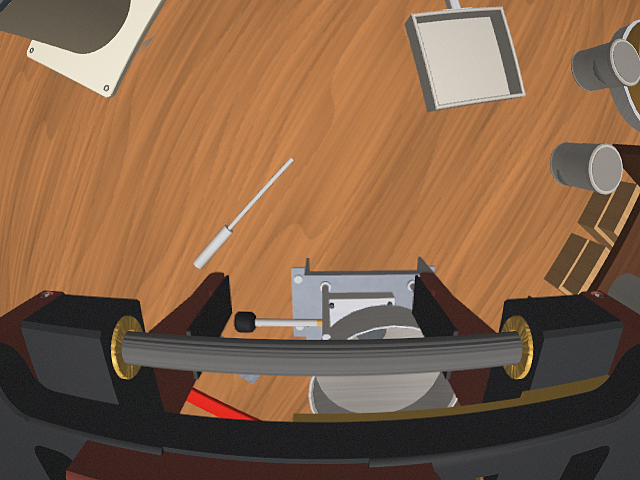

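```bash
python3 - <<'E'
from h import *
import pickle
O=(583.5,-189.5);ys=-1.047
env.move_l([*sf(O,ys,(-40,-10)),400],rate=200)
s=env.read_state();im=viewer.camera('wrist');cv2.imwrite('pics/w2.png',im);pickle.dump(s,open('s2.pkl','wb'))
print(s['time_s'],s['tool_pos'])
cv2.imwrite('pics/w2c.png',cv2.resize(im[130:345,200:520],None,fx=2.5,fy=2.5,interpolation=cv2.INTER_CUBIC))
w1=cv2.imread('pics/w1.png')
cv2.imwrite('pics/w1c.png',cv2.resize(w1[240:345,220:450],None,fx=3.4,fy=3.4,interpolation=cv2.INTER_CUBIC))
cv2.imwrite('pics/w1p.png',cv2.resize(w1[0:120,390:540],None,fx=5,fy=5,interpolation=cv2.INTER_CUBIC))
E
```

```text
3.1333 [ 554.2464 -159.7643  399.6749]
```

View pics/w2c.png

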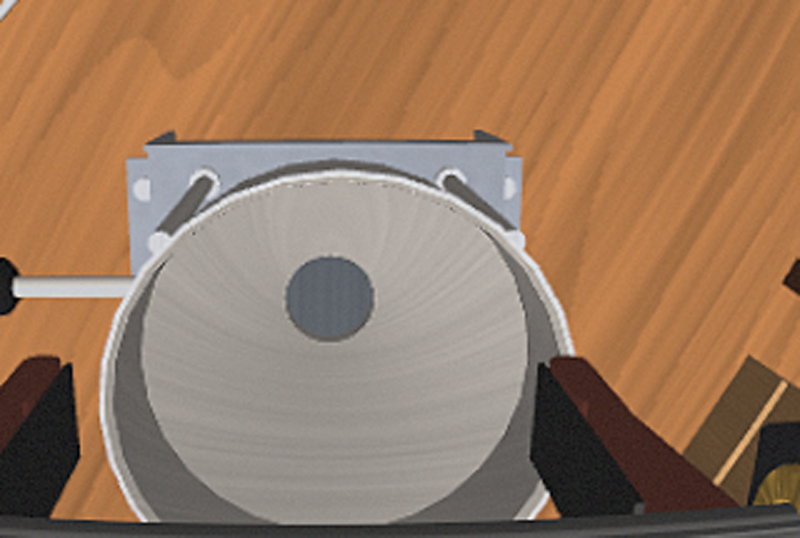

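View pics/w1c.png

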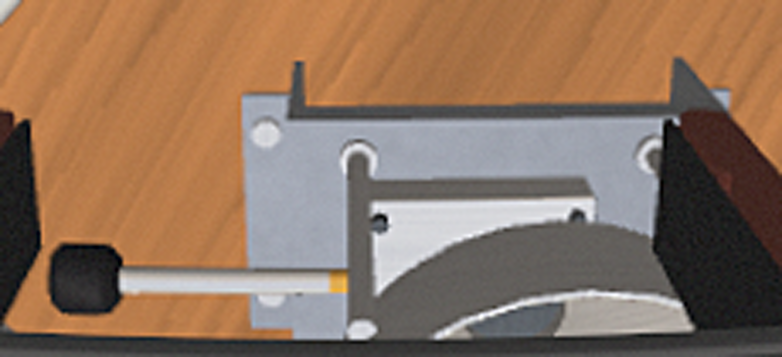

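View pics/w1p.png

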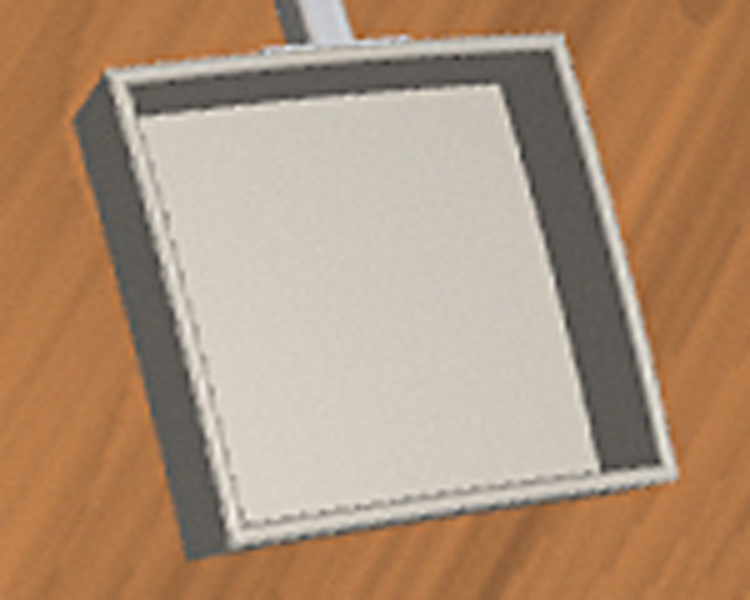

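```bash
cat > m2.py <<'E'
from h import *
import pickle
s1=pickle.load(open('s1.pkl','rb'));s2=pickle.load(open('s2.pkl','rb'))
def c(pts,k,x,y): return (np.array(pts,float)+.5)/k-.5+[x,y]
def lr(nm,A,st,z,n='wrist'):
    W=plane(n,A,z,st);d=W[0]-W[1];print(nm,'L',np.hypot(*d[:2]),'mid',W.mean(0)[:2],'yaw',np.arctan2(d[1],d[0])+np.pi/2-np.pi*(np.arctan2(d[1],d[0])+np.pi/2>0.5)*1);return W
# left in picture = -y side
a1=c([(243,95),(731,90)],3.4,220,240);a2=c([(127,160),(521,158)],2.5,200,130)
lr('flange w1',a1,s1,3);lr('flange w2',a2,s2,3)
b2=c([(145,145),(513,148)],2.5,200,130)
for z in(58,75):lr('lip w2 %d'%z,b2,s2,z)
lr('lip w1',c([(290,118),(690,100)],3.4,220,240),s1,75)
for nm,i in(('fl',0),('fr',1)): print(nm,tri([ray('wrist',a1[i],s1),ray('wrist',a2[i],s2)]))
# knob
k1=c([(87,278)],3.4,220,240);k0=(np.array([[381,508]])+.5)/4-.5+[340,180]
ks=(np.array([[60,247]])+.5)/4-.5+[185,185]
K,r=tri([ray('wrist',k1,s1),ray('top',k0),ray('scene',ks)]);print('knob',K,r)
K,r=tri([ray('wrist',k1,s1),ray('top',k0)]);print('knob',K,r)
print('knob w1@73',plane('wrist',k1,73,s1))
t=c([(330,298)],2.5,200,130);t0=c([(233,235)],4,340,180);print('throat',tri([ray('wrist',t,s2),ray('top',t0)]),plane('wrist',t,84,s2),plane('top',t0,84))
# pan
p=c([(108,70),(563,38),(675,478),(232,548)],5,390,0)
W=plane('wrist',p,42,s1);print('pan',W[:,:2],W.mean(0),[np.hypot(*(W[i]-W[(i+1)%4])[:2]) for i in range(4)])
ax=(W[3]-W[0])+(W[2]-W[1]);ay=(W[1]-W[0])+(W[2]-W[3]);print(np.arctan2(ax[1],ax[0]),np.arctan2(ay[1],ay[0])-np.pi/2)
E
python3 m2.py
```

```text
flange w1 L 208.07941411163355 mid [ 558.6154 -144.8327] yaw -1.0433095271955963
flange w2 L 207.2464812146703 mid [ 558.3547 -145.6144] yaw -1.0408861694918867
lip w2 58 L 170.71961265302625 mid [ 553.3256 -134.4918] yaw -1.0535276740623924
lip w2 75 L 163.88101415438086 mid [ 552.063  -133.2013] yaw -1.0535276740623924
lip w1 L 145.95112796836042 mid [ 542.7682 -133.7043] yaw -1.0079143955381418
fl (array([ 468.8095, -198.2712,    0.4655]), [np.float64(0.2624388860781013), np.float64(0.2624388860781383)])
fr (array([648.0065, -92.8263,   3.3512]), [np.float64(0.5259403285132793), np.float64(0.525940328513382)])
knob [ 445.3571 -269.0378   74.8041] [np.float64(0.2752712584009385), np.float64(0.5723805675933485), np.float64(0.3262110855145002)]
knob [ 445.4523 -270.073    72.4799] [np.float64(0.2069674941285108), np.float64(0.2069674941285013)]
knob w1@73 [[ 445.633  -269.8065   73.    ]]
throat (array([ 586.0073, -191.6967,   82.8162]), [np.float64(0.02766330436336836), np.float64(0.027663304363161872)]) [[ 585.7921 -191.4183   84.    ]] [[ 585.7982 -191.5331   84.    ]]
pan [[431.9452 181.5599]
 [531.1459 273.6627]
 [618.481  180.2115]
 [521.3511  86.7509]] [525.7308 180.5462  42.    ] [np.float64(135.36503286785592), np.float64(127.90828972637509), np.float64(134.79288274359047), np.float64(130.31558525312312)]
-0.8169471653439764 -0.813584658839227
```

```bash
python3 - <<'E'
from h import *
import pickle
Pn=(525.8,180.5);yp=-.810
env.reach([*sf(Pn,yp,(-144,0)),220],q(yp+np.pi))
s=env.read_state();im=viewer.camera('wrist');cv2.imwrite('pics/w3.png',im);pickle.dump(s,open('s3.pkl','wb'))
print(s['time_s'],s['tool_pos'],s['force'])
E
```

```text
4.9917 [427.2359 284.4508 220.4298] [-0.2391  0.5313  0.3641]
```

View pics/w3.png

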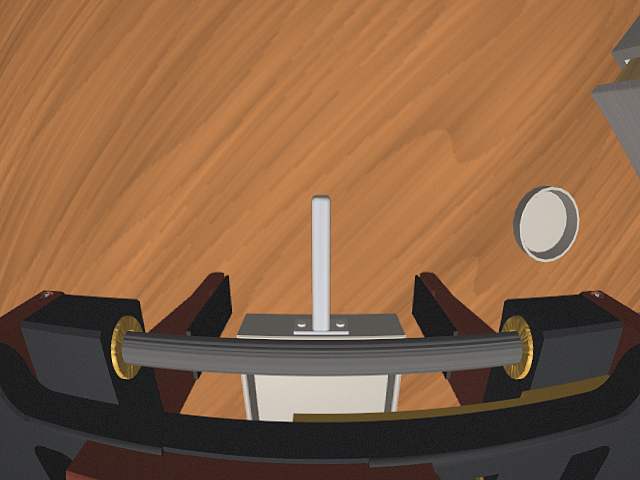

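```bash
python3 - <<'E'
from h import *
import pickle
s3=pickle.load(open('s3.pkl','rb'))
a=(320.5,197);t=(np.array([(64,552)])+.5)/5-.5+[150,210];s=(np.array([(320,58)])+.5)/6-.5+[340,150]
print(tri([ray('wrist',a,s3),ray('top',t)]));print(tri([ray('wrist',a,s3),ray('top',t),ray('scene',s)]))
W=plane('wrist',[(320.5,197),(321,325)],37,s3);d=W[1]-W[0];print(W,np.arctan2(d[1],d[0]),np.hypot(*d[:2]))
env.move_l([427.0,284.8,88.5],q(-.808+np.pi),rate=110)
print(env.read_state()['force'])
set_gripper(0)
s=env.read_state();print(s['time_s'],s['tool_pos'],s['force'],s['width'])
E
```

```text
(array([406.5975, 305.9307,  25.2388]), [np.float64(0.24710816233930927), np.float64(0.24710816233924762)])
(array([406.0535, 305.5922,  36.2294]), [np.float64(1.5000280020902221), np.float64(2.736171261983832), np.float64(1.5720468104309935)])
[[405.3181 307.022   37.    ]
 [475.6143 233.4054  37.    ]] -0.8084663983467688 101.78881199699947
[-0.0076 -0.5785  0.4892]
7.5083 [426.8933 284.7281  88.475 ] [-0.0606  0.072   0.3385] 13.67734349811475
```

```bash
python3 - <<'E'
from h import *
import pickle
O=(584.8,-190.3);ys=-1.048
env.move_l([*sf(O,ys,(-308,0)),88.5],q(ys+np.pi),rate=90)
s=env.read_state();im=viewer.camera('wrist');cv2.imwrite('pics/w4.png',im);pickle.dump(s,open('s4.pkl','wb'))
t=viewer.camera('top');cv2.imwrite('pics/top4.png',t)
cv2.imwrite('pics/top4c.png',cv2.resize(t[170:330,230:460],None,fx=3.4,fy=3.4,interpolation=cv2.INTER_CUBIC))
print(s['time_s'],s['tool_pos'],s['force'],s['width'])
E
```

```text
9.975 [431.1175  76.6917  88.4977] [ 1.5802 -0.549  -1.3826] 13.577926352749596
```

View pics/top4c.png

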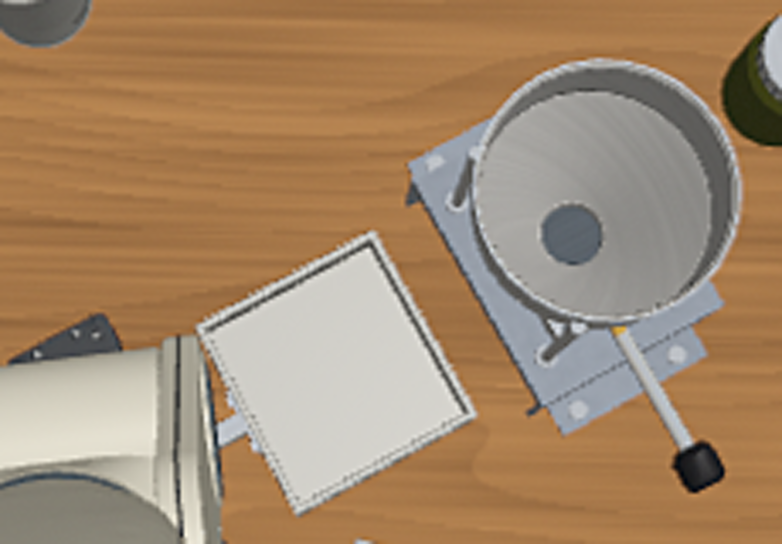

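View pics/w4.png

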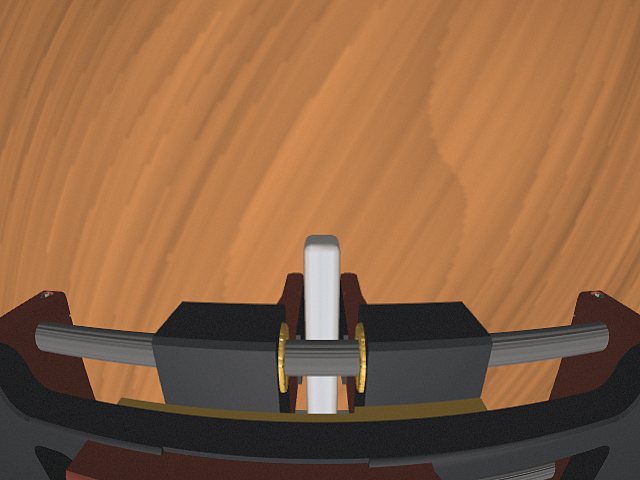

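```bash
python3 - <<'E'
from h import *
O=(584.8,-190.3);ys=-1.048
p=(np.array([(198,328),(373,234),(475,412),(298,515)])+.5)/3.4-.5+[230,170]
W=plane('top',p,42)[:,:2]-O
c,s=np.cos(ys),np.sin(ys);L=W@np.array([[c,-s],[s,c]]);print(L,L.mean(0))
l=(np.array([(412,162),(534,408)])+.5)/3.4-.5+[230,170]
print((plane('top',l,75)[:,:2]-O)@np.array([[c,-s],[s,c]]))
E
```

```text
[[-228.3479   65.2899]
 [-101.2987   65.308 ]
 [-100.18    -65.5581]
 [-228.9471  -68.5113]] [-164.6934   -0.8679]
[[-61.7586  88.8774]
 [-71.4717 -81.9647]]
```

```bash
python3 - <<'E'
from h import *
O=(584.8,-190.3);ys=-1.048
def fx(s): c=np.array([np.cos(ys),np.sin(ys)]);d=s['tool_pos'][:2]-np.array(O);return [d@c, d@np.array([-c[1],c[0]])],[s['force'][:2]@c,s['force'][:2]@np.array([-c[1],c[0]]),s['force'][2]]
print(fx(env.read_state()))
r=env.move_l([*sf(O,ys,(-160,0)),88.5],rate=90,f_stop=12);s=env.read_state();print(r,s['time_s'],fx(s))
if not r:
    r=env.move_l([*sf(O,ys,(-134,0)),88.5],rate=25,f_stop=12);s=env.read_state();print(r,s['time_s'],fx(s),s['wrist_torque'])
t=viewer.camera('top');cv2.imwrite('pics/top5c.png',cv2.resize(t[170:330,230:460],None,fx=3.4,fy=3.4,interpolation=cv2.INTER_CUBIC))
E
```

```text
([np.float64(-308.0466523601269), np.float64(0.14214080615931976)], [np.float64(0.8905044154666691), np.float64(0.3220050893841977), np.float64(-1.4523089516310812)])
False 11.8667 ([np.float64(-160.02463072493606), np.float64(0.15185757098048347)], [np.float64(0.4169139455369765), np.float64(-0.5748693300735267), np.float64(-1.3199390719592463)])
True 12.5333 ([np.float64(-145.01289957655055), np.float64(-0.4185795486604631)], [np.float64(-2.143061792899232), np.float64(-1.1878569435943072), np.float64(5.609530164215883)]) [ 0.0747 -0.0431  0.1275]
```

View pics/top5c.png

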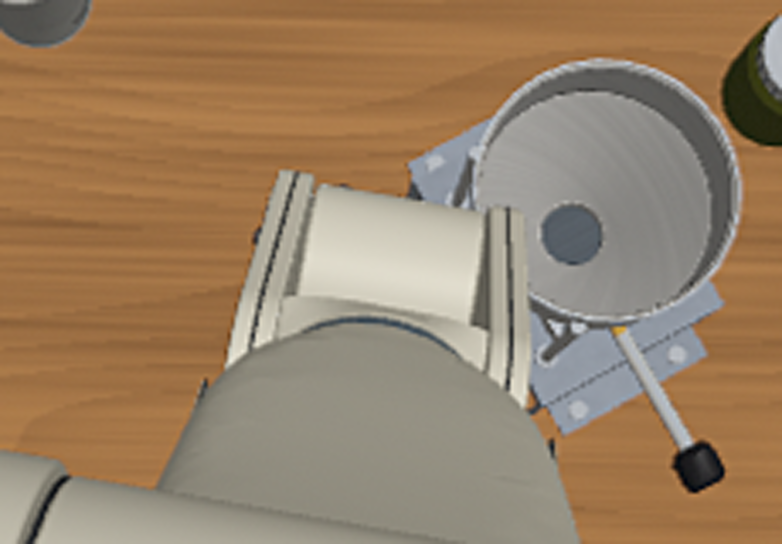

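```bash
python3 - <<'E'
from h import *
O=(584.8,-190.3);ys=-1.048
def fx(s): c=np.array([np.cos(ys),np.sin(ys)]);d=s['tool_pos'][:2]-np.array(O);return [d@c, d@np.array([-c[1],c[0]])],[s['force'][:2]@c,s['force'][:2]@np.array([-c[1],c[0]]),s['force'][2]]
set_gripper(50)
p=env.read_state()['tool_pos']
env.move_l([p[0],p[1],145],rate=120)
env.move_l([*sf(O,ys,(-212,0)),145],rate=150)
im=viewer.camera('wrist');cv2.imwrite('pics/w6.png',im)
set_gripper(0)
env.move_l([*sf(O,ys,(-212,0)),90],rate=120)
r=env.move_l([*sf(O,ys,(-174,0)),90],rate=25,f_stop=12);s=env.read_state();print(r,s['time_s'],fx(s),s['wrist_torque'])
E
```

```text
True 17.0333 ([np.float64(-188.04351948166035), np.float64(-0.9145671457059359)], [np.float64(-0.7155329998291086), np.float64(-0.5413622180150841), np.float64(0.9812656791030014)]) [ 0.0397 -0.1921 -0.0495]
```

View pics/w6.png

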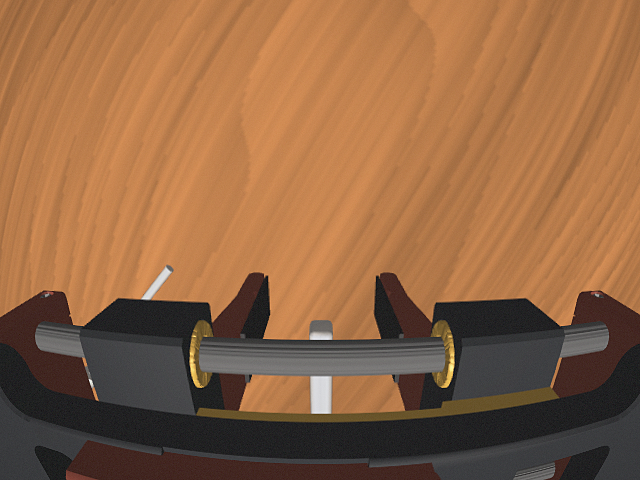

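```bash
python3 - <<'E'
from h import *
O=(584.8,-190.3);ys=-1.048
def fx(s): c=np.array([np.cos(ys),np.sin(ys)]);d=s['tool_pos'][:2]-np.array(O);return [d@c, d@np.array([-c[1],c[0]])],[s['force'][:2]@c,s['force'][:2]@np.array([-c[1],c[0]]),s['force'][2]]
for f in (15,22):
    r=env.move_l([*sf(O,ys,(-178,0)),90],rate=20,f_stop=f);s=env.read_state();print(r,s['time_s'],fx(s))
env.move_l([*sf(O,ys,(-215,0)),90],rate=100)
env.move_l([*sf(O,ys,(-215,0)),250],rate=200)
s=env.read_state();print(s['time_s'],s['force'])
im=viewer.camera('wrist');cv2.imwrite('pics/w7.png',im)
sc=viewer.camera('scene');cv2.imwrite('pics/sc7.png',sc)
import pickle;pickle.dump(s,open('s7.pkl','wb'))
E
```

```text
True 17.2917 ([np.float64(-187.85673976594822), np.float64(-1.01568706185862)], [np.float64(-0.7787138734028152), np.float64(0.2498773837159459), np.float64(-0.672232481905233)])
True 17.575 ([np.float64(-187.63540084253543), np.float64(-1.272714800592808)], [np.float64(-1.893960083733745), np.float64(0.24016896051629552), np.float64(2.2885339740896367)])
18.95 [ 0.1719  0.3518 -0.1396]
```

View pics/w7.png

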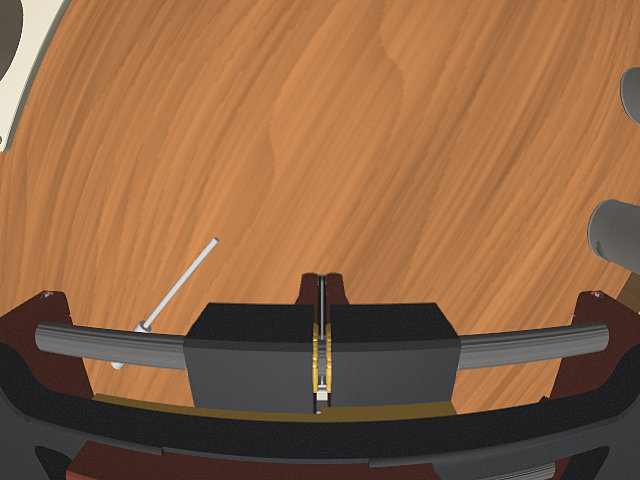

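View pics/sc7.png

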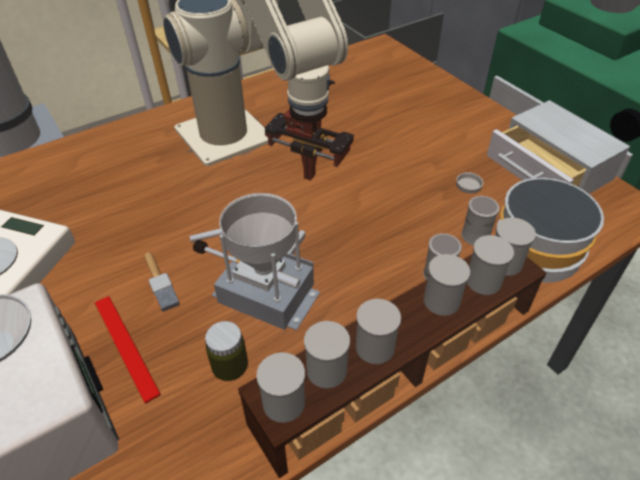

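```bash
python3 - <<'E'
from h import *
import pickle
O=(584.8,-190.3);ys=-1.048
env.move_l([*sf(O,ys,(-120,-10)),330],rate=220)
s=env.read_state();im=viewer.camera('wrist');cv2.imwrite('pics/w8.png',im);pickle.dump(s,open('s8.pkl','wb'))
print(s['time_s'],s['tool_pos'])
cv2.imwrite('pics/w8c.png',cv2.resize(im[130:345,200:520],None,fx=2.5,fy=2.5,interpolation=cv2.INTER_CUBIC))
E
```

```text
19.7667 [515.3231 -90.9207 328.7847]
```

View pics/w8c.png

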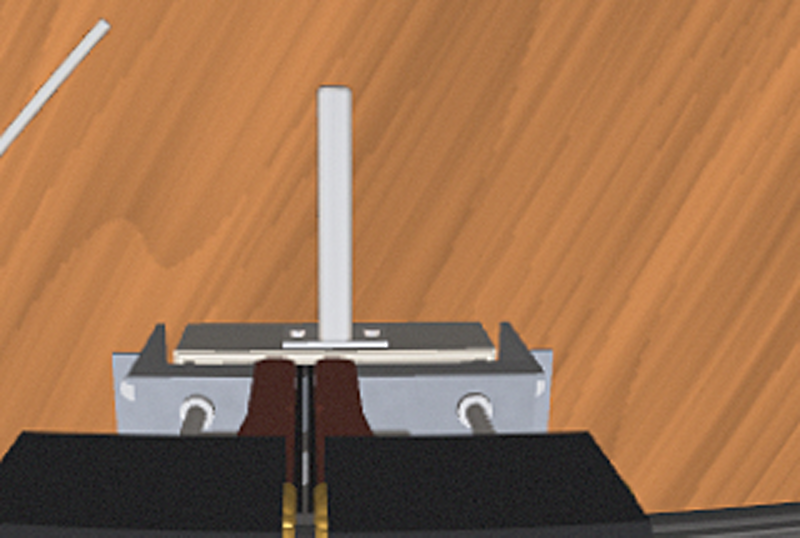

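```bash
python3 - <<'E'
from h import *
import pickle
s=pickle.load(open('s8.pkl','rb'))
O=np.array((584.8,-190.3));ys=-1.048;c,sn=np.cos(ys),np.sin(ys);M=np.array([[c,-sn],[sn,c]])
def f(n,pts,z): 
    p=(np.array(pts,float)+.5)/2.5-.5+[200,130];print(n,((plane('wrist',p,z,s)[:,:2]-O)@M).round(1).tolist())
f('rim',[(175,351),(497,349)],42);f('rim inner',[(175,361),(497,359)],42);f('lip75',[(131,377),(545,374)],75);f('lip58',[(175,363),(497,361)],58)
f('handle end',[(319,88),(351,88)],37);f('wall foot',[(186,323),(487,323)],0);f('flange',[(112,353),(552,349)],3)
E
```

```text
rim [[-66.1, -68.0], [-66.7, 68.2]]
rim inner [[-61.7, -68.2], [-62.2, 68.4]]
lip75 [[-66.0, -80.6], [-66.8, 81.3]]
lip58 [[-66.2, -65.6], [-66.7, 65.1]]
handle end [[-174.9, -7.1], [-174.9, 5.7]]
wall foot [[-66.3, -68.9], [-66.0, 71.4]]
flange [[-52.3, -104.4], [-53.8, 103.1]]
```

```bash
cat > kn.py <<'E'
from h import *
O=np.array((584.8,-190.3));ys=-1.050;a=np.deg2rad(28)
K=np.array([445.5,-269.8,73.0])
Rk=R.from_euler('z',ys+np.pi/2)*R.from_euler('x',np.pi)*R.from_euler('y',a)
qk=Rk.as_quat();tz=Rk.as_matrix()[:,2];tx=Rk.as_matrix()[:,0]
pull=-np.array([-np.sin(ys),np.cos(ys),0])
def fk(s): return [(s['tool_pos']+61*tz-K)@pull],[s['force']@pull,s['force'][2]]
E
python3 - <<'E'
from kn import *
print(tz,tx,pull)
for n,p in [('pre',K-150*tz),('g',K-61*tz),('out',K-61*tz+48*pull)]: print(n,p,env.ik(p,qk))
print(env.ik([*sf(O,ys,(-120,-190)),330],q(ys+np.pi/2)))
E
```

```text
[ 0.4072  0.2336 -0.8829] [0.7659 0.4393 0.4695] [-0.8674 -0.4976 -0.    ]
pre [ 384.4154 -304.8393  205.4421] [-0.9149  0.3916  2.0654  0.7402  0.7612 -0.4315]
g [ 420.6589 -284.0493  126.8598] [-0.8266  0.559   2.0676  0.9259  0.61   -0.5764]
out [ 379.0226 -307.9327  126.8598] [-0.9283  0.5516  2.0878  0.8932  0.6412 -0.6457]
[-0.4945  0.0469  2.0625 -0.      1.0322  0.5555]
```

```bash
python3 - <<'E'
from kn import *
import pickle
env.move_l([*sf(O,ys,(-120,-190)),330],rate=220)
env.reach(K-150*tz,qk)
set_gripper(75)
s=env.read_state();print(s['time_s'],s['tool_pos'],s['force'],s['width'])
im=viewer.camera('wrist');cv2.imwrite('pics/w9.png',im);pickle.dump(s,open('s9.pkl','wb'))
t=viewer.camera('top');cv2.imwrite('pics/top9.png',t)
E
```

```text
22.7333 [ 384.3724 -304.8238  205.3829] [ 0.0248  0.423  -0.2475] 74.795192532235
```

View pics/w9.png

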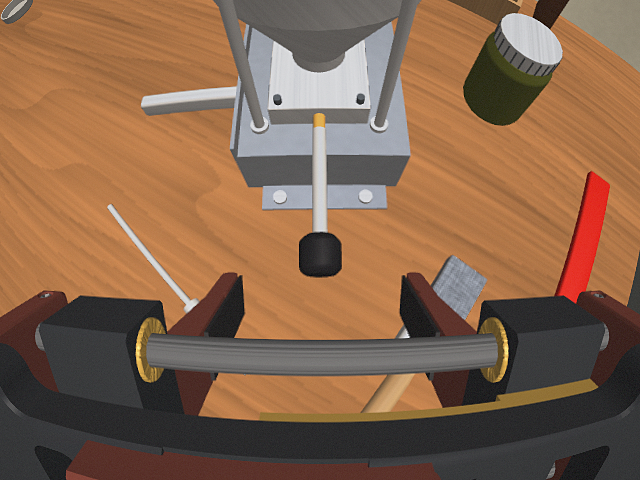

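View pics/top9.png

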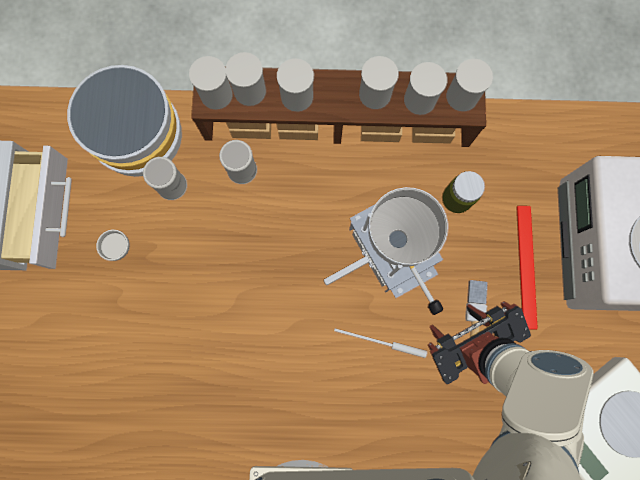

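```bash
python3 - <<'E'
from kn import *
import pickle
s1=pickle.load(open('s1.pkl','rb'));s9=pickle.load(open('s9.pkl','rb'))
k1=(np.array([[87,278]])+.5)/3.4-.5+[220,240];k9=[[320.5,255]]
print(tri([ray('wrist',k1,s1),ray('wrist',k9,s9)]))
r=env.move_l(K-61*tz,rate=90,f_stop=8);s=env.read_state();print(r,s['time_s'],fk(s))
im=viewer.camera('wrist');cv2.imwrite('pics/w10.png',im)
E
```

```text
(array([ 445.8948, -269.7188,   69.2464]), [np.float64(0.42015132488750667), np.float64(0.42015132488749973)])
False 23.975 ([np.float64(0.0736194096749981)], [np.float64(-0.009595408907940828), np.float64(0.7748321977413694)])
```

View pics/w10.png

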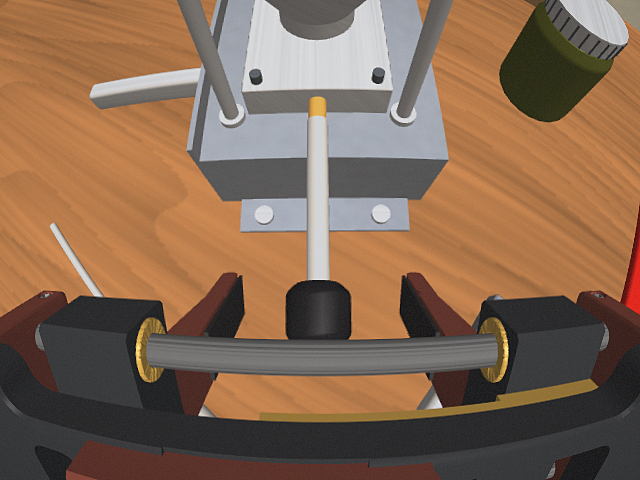

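```bash
python3 - <<'E'
from kn import *
set_gripper(0);s=env.read_state();print(s['width'],s['time_s'],fk(s),s['force'])
p=s['tool_pos']
r=env.move_l(p+40*pull,rate=50,f_stop=20);s=env.read_state();print(r,s['time_s'],fk(s))
if not r:
    r=env.move_l(p+49*pull,rate=15,f_stop=14);s=env.read_state();print(r,s['time_s'],fk(s))
env.hold(0.6);s=env.read_state();print(s['time_s'],fk(s),s['width'])
im=viewer.camera('wrist');cv2.imwrite('pics/w11.png',im)
t=viewer.camera('scene');cv2.imwrite('pics/sc11.png',t)
E
```

```text
26.990536208567484 24.8333 ([np.float64(-0.011941148336677143)], [np.float64(1.6621293889215492), np.float64(3.8786671650945044)]) [-3.7712  3.2339  3.8787]
False 25.7833 ([np.float64(39.482009430233425)], [np.float64(-5.370772947864728), np.float64(-1.4120185907661817)])
True 26.2667 ([np.float64(45.16078702066004)], [np.float64(-6.672344520638745), np.float64(-2.180352248588866)])
26.8667 ([np.float64(44.96303480758493)], [np.float64(-6.955569245537844), np.float64(-1.7549556020784178)]) 27.358079003639865
```

View pics/w11.png

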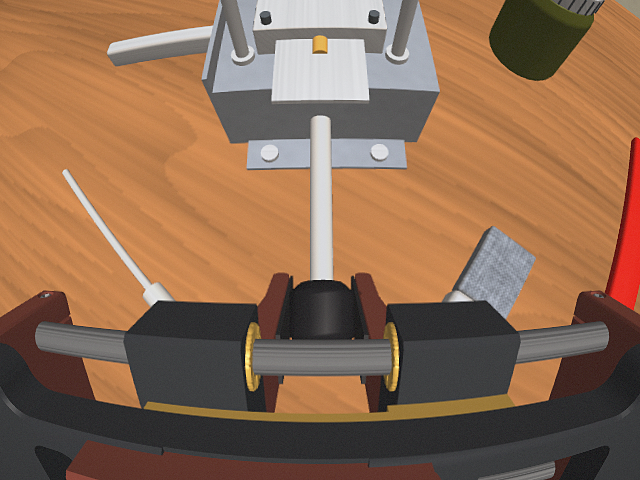

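View pics/sc11.png

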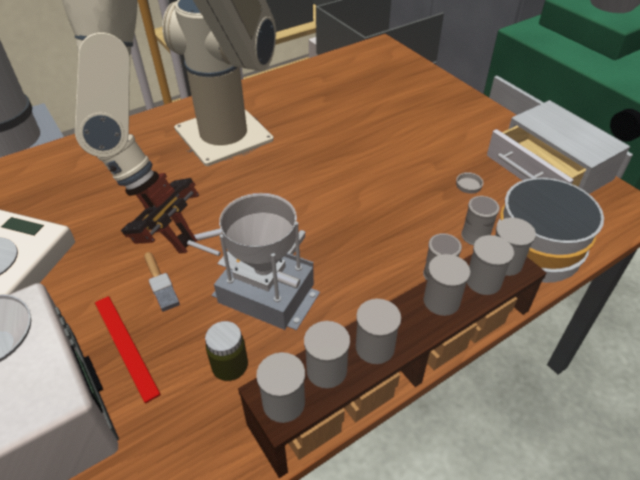

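```bash
python3 - <<'E'
from kn import *
s=env.read_state()
r=env.move_l(s['tool_pos']+1.0*pull,rate=15);s=env.read_state();print(r,s['time_s'],fk(s))
env.hold(1.5);s=env.read_state();print(s['time_s'],fk(s),s['width'])
im=viewer.camera('wrist');cv2.imwrite('pics/w12.png',im)
set_gripper(75);s=env.read_state();print(s['time_s'],fk(s),s['width'])
im=viewer.camera('wrist');cv2.imwrite('pics/w13.png',im)
E
```

```text
False 27.2167 ([np.float64(45.27988153095536)], [np.float64(-6.422119342259079), np.float64(-2.04590236268553)])
28.7167 ([np.float64(45.26118608920183)], [np.float64(-6.558512980154992), np.float64(-1.662479665162961)]) 26.769717616803014
29.65 ([np.float64(45.96627856905258)], [np.float64(-0.9366123661665453), np.float64(-0.09947942181260075)]) 75.06865430759619
```

View pics/w12.png

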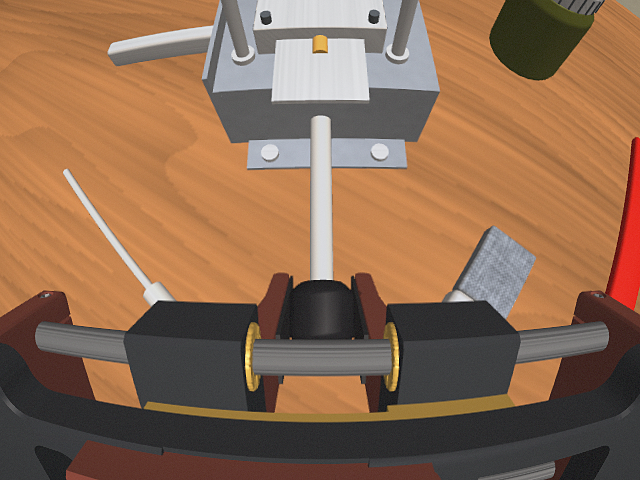

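View pics/w13.png

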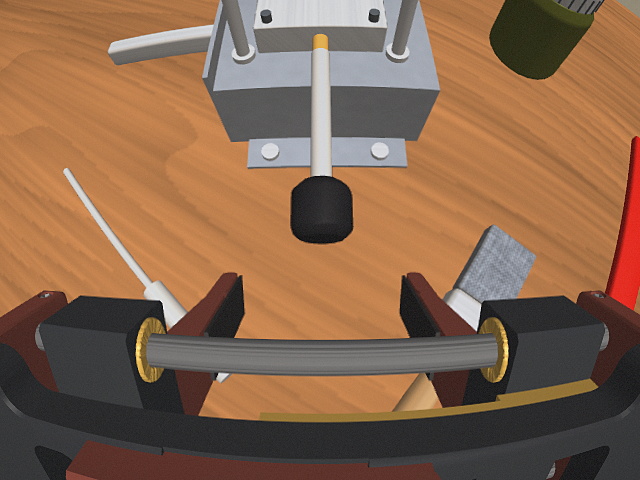

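```bash
python3 - <<'E'
from kn import *
s=env.read_state()
env.move_l(s['tool_pos']-120*tz,rate=150)
env.hold(0.3)
for n in('top','scene'): cv2.imwrite(f'pics/{n}14.png',viewer.camera(n))
a=cv2.imread('pics/top0.png');b=cv2.imread('pics/top14.png')
d=cv2.absdiff(a,b).max(2);cv2.imwrite('pics/diff.png',d*2)
cv2.imwrite('pics/top14c.png',cv2.resize(b[180:330,310:460],None,fx=3.8,fy=3.8,interpolation=cv2.INTER_CUBIC))
print(env.read_state()['time_s'])
E
```

```text
31.05
```

View pics/diff.png

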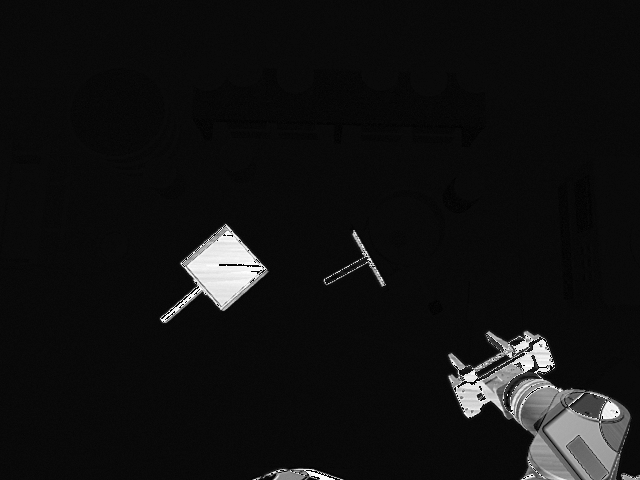

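View pics/top14c.png

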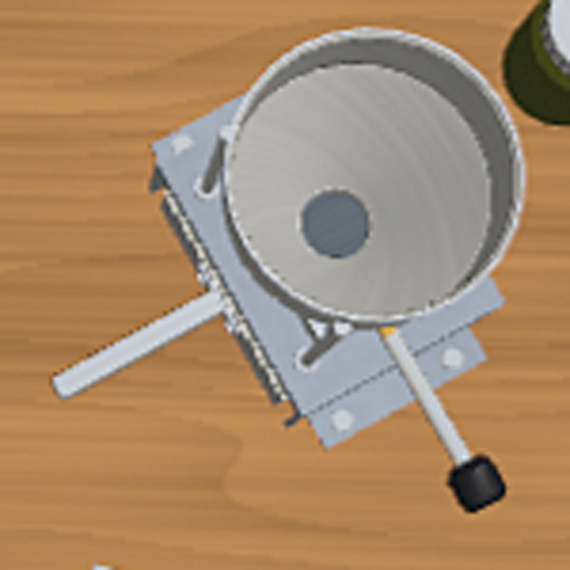

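The difference picture shows only the pan and the arm changed. The knob at (435,307) is back where it started, and the bystanders have not moved.

```bash
python3 - <<'E'
from station import env, workorder
workorder.sign_off(); print(env.read_state()['time_s'])
E
```

```text
the job is handed in; nothing more can be done
the job is handed in; nothing more can be done
```

The pan is home under the hopper, the gate has been pulled to its stop and has sprung shut, and I handed the job in at about 31 s of the 58 s allowed.

**Pan:** I gripped it by its handle, slid it along the bench into the bay until it touched the back, then let go and pushed the handle end with closed fingers to seat it. In the wrist picture the pan's front wall was flush with the deck lip: both at x = −66.4 mm, even on the left and right sides. I used the contact force and that picture to confirm it was fully home. The gate stayed shut throughout.

**Gate:** I gripped the knob with the tool tilted 28° and pulled it 45 mm, where it met the stop. I held it against the stop for more than 1.5 s, then opened the fingers and it sprang shut.

**Last check:** Comparing top views from before and after, only the pan and the arm had changed. The knob was back in place and no bystander had moved.

**Disagreements:**
- **Pan contact:** the pan met the back about 2 mm sooner than my estimate of the stand's position predicted. The push on the handle end came about 4 mm sooner. The flush check puts most of this down to my estimate.
- **Knob height:** it measured between 69 and 75 mm depending on which views I paired, against the stated 73 mm.
- **Handle height:** one pair of views put the handle's end at 25 mm. All three views together gave 36 mm, against its stated top at 37 mm.
- **Kernels:** I did not see any fall and did not check for them in the pan.

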